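# Load the filter tray

### The arm

A 7-joint arm with a two-finger parallel gripper is mounted at the origin on a cart in front of the work surface, level with it; the furniture and walls round the work are solid. World frame = base frame: x ahead of the robot, y to its left, z up, the work surface at z = 0. Lengths are in m, angles in degrees, forces in N, time in s.
With the tool pointing down it reaches from about 0.35 to 0.775 m from the base axis. Payload 3.1 kg.
Tool frame: the origin (TCP) lies on the centre line of the jaws, within the pads' length; the fingertips stand 17 mm ahead of it and the grasp point (between the pads) lies 2 mm behind it (robot.tip_reach is the distance from the TCP to the fingertips, in m); z points along the fingers, y is the line along which they close (so a half turn about z gives the same grasp; the last joint's range is limited). The gripper opens to 85 mm and grips with 20 to 120 N. Pads are 22 mm wide; open, the fingers measure 114 mm over their backs; the gripper's body (76 mm by 85 mm) begins 54 mm behind the grasp point. The pads swing forward as they close: fully open they stand 13 mm farther back than shut.
Start: joints at [69.001, 17.813, 0.802, 86.603, -0.252, 75.585, -1.558], TCP at [0.176, -0.521, 0.248] pointing down, gripper open.
Joint ranges: [-154.91, 154.91], [-16.99, 109.72], [-72.82, 74.43], [7.12, 147.25], [-82.49, 262.49], [11.32, 116.49], [-174.64, 174.64]. Speed limits (degrees/s): [159.86, 159.86, 180, 180, 180, 180, 180].

### API

Orientations are given as [roll, pitch, yaw] about the fixed x, y, z axes, in that order (R = Rz(yaw) Ry(pitch) Rx(roll)).
In Python, from station import robot, fingers, vision, workorder, recognise gives the robot as it stands. Calls block until the motion is done:
- robot.move_to(position, orientation): joint-space move of the TCP to a pose.
- robot.line_to(position, orientation=None, velocity=0.15, f_stop=None): straight line of the TCP; orientation=None keeps the orientation; velocity is the mean speed in m/s. With f_stop (N) it stops when the force on the tool has changed by that much, and returns True; else False.
- robot.move_j(angles): joint-space move.
- fingers.gripper_to(opening, force=None): opening from 0.0 (shut) to 1.0 (fully open); force is the grip in N (None keeps the last); returns when the fingers have stopped.
- robot.pause(seconds).
- robot.inverse_kinematics(position, orientation): joint angles nearest the present ones, or None.
- vision.grab_frame(name): name is "side" or "top" or "wrist"; returns the picture (480x640x3 uint8, red, green, blue); there is no depth.
- vision.calibration(name): a dict with "mtx" (3x3 intrinsics, pixels), "k1" (the pictures are not rectified: a ray, as slopes to the right and down, at radius r is drawn at 1 + k1 r^2 times it, then the intrinsics apply), "extrinsics" (4x4, takes a point from world to camera coordinates); the wrist camera has in their place "T_tool_cam" (4x4, takes a point from camera to tool coordinates, whose origin is the TCP and whose axes are the flange's). Camera axes: x right, y up, looking along -z (the intrinsics and any distortion apply to the point x, -y, -z); pixel columns grow to the right and rows downward; lengths in m; the calibration is good to about 2 mm. A picture is of the moment at which its call begins: read the wrist's pose just before it. calibration takes no time and is no camera call.
A pose or a line that the arm cannot do raises robot.PlanningError and nothing moves.
- workorder.close_job(): hands the job in; it is judged then, once.
Trained networks look in the newest picture that a camera, given by its name, has taken for a name from the list of things; names that differ only in an ending like _2 or _b are one class to them, and where a whole thing is asked for, a point or a joint stands for the part that bears it (a point fixed in the world has none). Each returns a list of dicts, best first, with "p" (0 to 1); they miss things now and then, are a little off and sometimes report something else, mostly with a low value. They report only what shows in the picture. A call takes as long as a camera call. They do not tell look-alikes from the thing itself.
- recognise(label, camera): "rect" ([centre column, centre row, width, height] in pixels, round what is visible of it).
Readings, each from a call of its own:
- robot.current_time_s(): time.
- robot.current_joint_positions(): joint angles.
- robot.current_dq(): joint speeds.
- robot.current_joint_torque(): joint torques, N m.
- robot.current_tool_pos(): TCP position.
- robot.current_eef_rot(): TCP orientation.
- robot.current_contact_force(): force on the tool from outside, world axes, zero at the start.
- robot.current_torque(): the same for the moment, N m.
- robot.current_finger_gap(): opening from 0.0 (shut) to 1.0 (fully open).
- robot.current_gripper_force(): force on a finger pad.
Only numpy, scipy, OpenCV 4.12 (cv2) and the standard library are available. Lean on these libraries where they do the work, as an engineer would, in place of code of your own. Each camera call takes 0.05 s, during which the arm holds its last target. There are 200 camera calls.

### The job

Two disc-shaped mounted filters lie on the ledges of the filter station, one on each side of its open tray. Without picking anything up, push the smaller disc sideways off its ledge onto the tray until it drops flat into the tray's round recess, then push the tray fully home into the housing, the disc still lying in it. Leave the larger disc on its ledge, and the beaker, bottle and timer, where they are.

Things in the scene. Friction and masses are not known exactly. Their poses are not given: they have to be found in the camera images.
- station: Fixed station. Origin on its underside below the middle of the housing's front face; x points into the housing (tray shuts that way), y left seen from the front. White housing x = 0 to 130 mm, 130 mm wide, top 41 mm above the worktop; tray slot 80 mm wide, ceiling 29 mm up. Two grey ledges in front, x = -118 to 0, y = 40 to 102 and -40 to -102 mm, top 21 mm up; the tray slides between.
- tray (a joint): Opening of the aluminium tray in m: 0 fully home, about 0.095 to 0.11 at the start, grows as the tray comes out of the housing along the station's -x; end stop at 0.112. It has about 2 N of sliding friction and stays where it is left.
- cell (a point): Centre of the floor of the round recess in the tray; moves with the tray, axes as the station's. Recess 48 mm across, 7 mm deep; floor 13 mm, tray's flat top (78 mm wide) 20 mm above the worktop, 1 mm lower than the ledges. On the station's y = 0 line, 50 mm behind the outer face of the tray's front plate. The tray ends up with it under the housing's round roof port.
- tray_front (a point): Middle of the outer face of the tray's front plate, 26 mm above the worktop; push here along the station's x to shut the tray. Plate 78 mm wide, 8 mm thick, upper edge 35 mm above the worktop; with the tray home its outer face is 8 mm in front of the housing.
- small_filter: The smaller loose disc: dark metal ring with a glass middle, 44 mm across, 10 mm thick, about 50 g. Lies flat on the left or the right ledge. Origin: centre of its underside, z along its axis. In the recess it stands 3 mm above the tray's top.
- large_filter: The larger loose disc, of the same look, 56 mm across, 10 mm thick, on the other ledge; too large for the recess. Origin: centre of its underside.
- beaker: Small empty glass beaker, 44 mm across, 56 mm high, standing on the worktop to the right of the station. Origin: centre of its underside.
- bottle: Screw-cap amber bottle, 50 mm across, 100 mm high, standing to the right. Origin: centre of its underside.
- timer: White lab timer lying flat, 77 x 73 x 19 mm, to the right in front. Origin: centre of its underside.
Things that resemble listed ones, but are neither listed nor needed, are in the scene too. What is shaped like the small_filter but blue or red is not meant.

How it is judged:
By the outcome, as a careful person would: the job done as asked, in the order asked, and still so for the second after the job is handed in, with the robot touching nothing.
It also fails if it takes over 48 s, if anything falls off the work surface, if the arm or the gripper's body presses on something with over 40 N, if the wrist force passes 120 N, or if a joint passes its speed limit or range.

## Working session

There is one attempt and no reset: what is moved stays moved. The work goes in short steps, each a Python script; the robot and the scene stay as the last script left them, time stands still between calls to the robot, and variables do not carry over. Pictures are saved under pics/ and viewed, at most 10 in all, crops included, and the job is handed in when it is done.

```bash
ls; mkdir -p pics; cat > h.py <<'E'
import numpy as np, cv2
from station import robot, fingers, vision, workorder, recognise
from scipy.spatial.transform import Rotation as R
def snap(c,name=None):
    if c=="wrist":
        T=np.eye(4);T[:3,3]=robot.current_tool_pos();T[:3,:3]=R.from_euler('xyz',robot.current_eef_rot(),degrees=True).as_matrix()
    im=vision.grab_frame(c); k=vision.calibration(c)
    W=T@np.array(k["T_tool_cam"]) if c=="wrist" else np.linalg.inv(np.array(k["extrinsics"]))
    if name: cv2.imwrite(f"pics/{name}.png",im[...,::-1])
    return im,(np.array(k["mtx"],float),float(k["k1"]),W)
def ray(uv,cal):
    K,k1,W=cal
    d=np.linalg.solve(K,[uv[0],uv[1],1.])[:2]; u=d.copy()
    for _ in range(30): u=d/(1+k1*(u@u))
    return W[:3,3],W[:3,:3]@np.array([u[0],-u[1],-1.])
def at(uv,cal,z):
    o,d=ray(uv,cal); return (o+d*(z-o[2])/d[2])
def proj(P,cal):
    K,k1,W=cal; P=np.atleast_2d(P); c=(P-W[:3,3])@W[:3,:3]; s=np.c_[c[:,0],-c[:,1]]/-c[:,2:3]
    s=s*(1+k1*(s**2).sum(1,keepdims=True)); return s@K[:2,:2].T+K[:2,2]
E
python3 - <<'E'
from h import *
for c in("top","side"):
    im,cal=snap(c,c+"0"); print(c,cal[2][:3,3].round(3))
    for n in("station","tray","small_filter","large_filter","beaker","bottle","timer"):
        r=recognise(n,c)
        print(c,n,[(np.round(d["rect"]).tolist(),round(d["p"],2),at(d["rect"][:2],cal,.03).round(3).tolist()) for d in r[:4]])
print(robot.current_time_s(),robot.current_eef_rot())
E
```

```text
pics
top [0.419 0.049 1.173]
top station [([251.0, 204.0, 103.0, 139.0], 0.61, [0.605, 0.22, 0.03])]
top tray [([253.0, 231.0, 48.0, 63.0], 0.92, [0.548, 0.215, 0.03])]
top small_filter [([287.0, 225.0, 24.0, 24.0], 0.78, [0.56, 0.143, 0.03]), ([442.0, 157.0, 17.0, 25.0], 0.75, [0.708, -0.189, 0.03]), ([288.0, 301.0, 20.0, 21.0], 0.55, [0.4, 0.14, 0.03])]
top large_filter [([225.0, 253.0, 28.0, 27.0], 0.8, [0.501, 0.275, 0.03])]
top beaker [([372.0, 256.0, 22.0, 23.0], 0.87, [0.494, -0.036, 0.03])]
top bottle [([436.0, 241.0, 32.0, 29.0], 0.74, [0.525, -0.171, 0.03])]
top timer [([376.0, 306.0, 36.0, 37.0], 0.74, [0.391, -0.043, 0.03]), ([288.0, 222.0, 20.0, 19.0], 0.49, [0.566, 0.14, 0.03])]
side [ 0.564 -0.764  0.534]
side station [([347.0, 223.0, 124.0, 62.0], 0.78, [0.616, 0.177, 0.03])]
side tray [([323.0, 221.0, 56.0, 21.0], 0.82, [0.563, 0.186, 0.03])]
side small_filter [([426.0, 351.0, 30.0, 24.0], 0.79, [0.715, -0.224, 0.03]), ([256.0, 215.0, 15.0, 11.0], 0.72, [0.412, 0.214, 0.03]), ([326.0, 232.0, 22.0, 11.0], 0.71, [0.569, 0.137, 0.03]), ([247.0, 241.0, 19.0, 14.0], 0.55, [0.406, 0.099, 0.03])]
side large_filter [([302.0, 207.0, 23.0, 15.0], 0.84, [0.515, 0.254, 0.03]), ([327.0, 232.0, 20.0, 13.0], 0.43, [0.571, 0.134, 0.03])]
side beaker [([286.0, 280.0, 25.0, 40.0], 0.77, [0.497, -0.041, 0.03])]
side bottle [([303.0, 317.0, 33.0, 67.0], 0.57, [0.531, -0.147, 0.03])]
side timer [([233.0, 295.0, 44.0, 33.0], 0.57, [0.407, -0.087, 0.03])]
0.8 [1.79996165e+02 1.45733552e-03 1.86139956e+01]
```

View pics/top0.png

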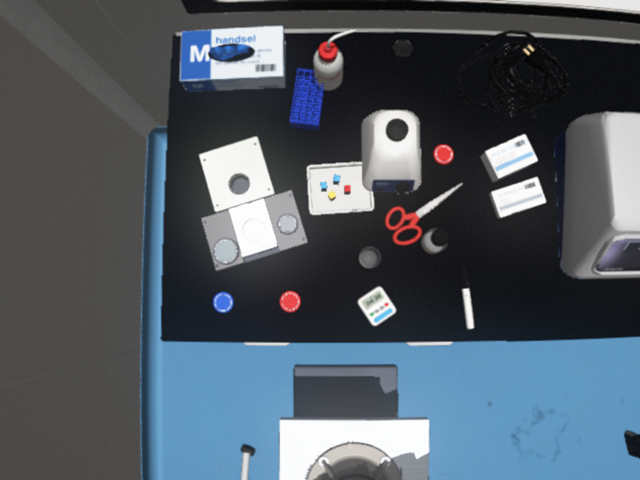

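View pics/side0.png

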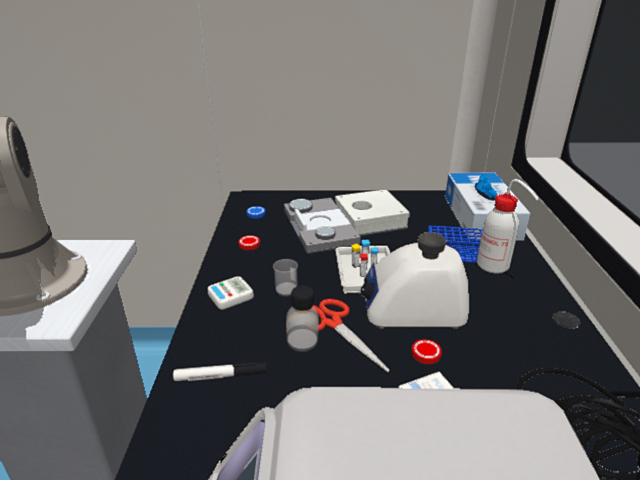

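The ledge discs are at (287,225), 24 px, on the right ledge and (225,251), 28 px, on the left. The blue disc (223,302), the red discs (290,302) and (443,155), and the dark disc far back (403,47) are look-alikes. The disc at (287,225) fits: it is grey, on a ledge and the smaller of the two. I'll confirm it with a wrist close-up.

```bash
python3 - <<'E'
from h import *
T=np.array(vision.calibration("wrist")["T_tool_cam"]);print(T.round(3))
yaw=15+90
best=None
for y in (15,-75,105,-165):
    Rw=R.from_euler('xyz',[180,0,y],degrees=True).as_matrix()
    off=Rw@T[:3,3]; view=-(Rw@T[:3,2])
    p=np.array([.55,.21,.33])-off; p[:2]-=0; 
    # aim camera axis at station
    s=(0.02-.33)/view[2]; p[:2]-=s*view[:2]
    q=robot.inverse_kinematics(p,[180,0,y]); print(y,p.round(3),None if q is None else np.round(q))
    if q is not None and best is None: best=(p,y)
p,y=best
robot.move_to(p,[180,0,y])
im,cal=snap("wrist","w0")
for n in("station","tray","small_filter","large_filter","cell","tray_front"):
    r=recognise(n,"wrist")
    print(n,[(np.round(d["rect"]).tolist(),round(d["p"],2),at(d["rect"][:2],cal,.03).round(3).tolist()) for d in r[:4]])
print(robot.current_time_s())
np.savez("w0.npz",K=cal[0],k1=cal[1],W=cal[2])
E
```

```text
[[-0.     0.964  0.266  0.068]
 [ 1.     0.    -0.001  0.   ]
 [-0.001  0.266 -0.964 -0.125]
 [ 0.     0.     0.     1.   ]]
15 [0.567 0.215 0.205] [  13.   38.  -60.   80.   33.   81. -121.]
-75 [0.555 0.193 0.205] [ 17.  37. -62.  83.  32.  80. 150.]
105 [0.545 0.227 0.205] [ 14.  37. -62.  82.  33.  80. -34.]
-165 [0.533 0.205 0.205] [ 16.  34. -60.  86.  30.  78.  59.]
station [([304.0, 156.0, 273.0, 309.0], 0.84, [0.612, 0.229, 0.03]), ([538.0, 466.0, 29.0, 26.0], 0.19, [0.393, -0.058, 0.03])]
tray [([305.0, 209.0, 106.0, 183.0], 0.84, [0.575, 0.219, 0.03])]
small_filter [([196.0, 370.0, 44.0, 51.0], 0.97, [0.421, 0.272, 0.03]), ([403.0, 244.0, 58.0, 58.0], 0.87, [0.568, 0.141, 0.03]), ([346.0, 401.0, 47.0, 41.0], 0.68, [0.424, 0.143, 0.03])]
large_filter [([218.0, 271.0, 72.0, 75.0], 0.78, [0.511, 0.271, 0.03])]
cell [([304.0, 212.0, 109.0, 174.0], 0.83, [0.572, 0.219, 0.03])]
tray_front [([306.0, 210.0, 108.0, 186.0], 0.66, [0.574, 0.218, 0.03])]
4.0833
```

View pics/w0.png

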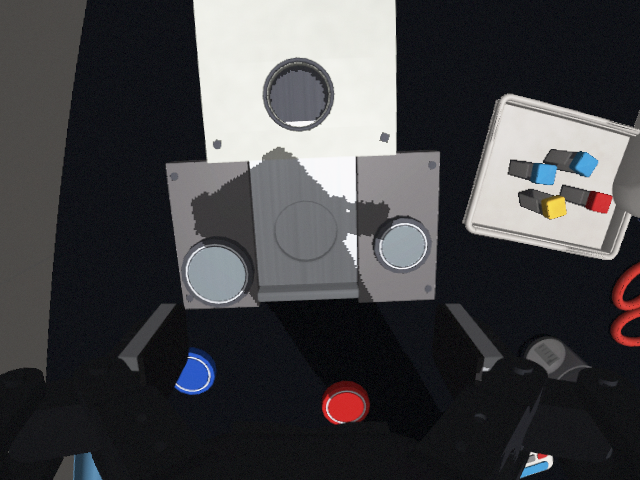

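The small disc at (403,245), 58 px, sits on the right ledge. The large one at (216,271), 72 px, is on the left, and the blue and red discs lie loose on the worktop. The recess is at (305,230). I'll fit the station pose and view one enlarged crop with the projected model.

```bash
cat >> h.py <<'E'
def fit(px,cal,model):
    from scipy.optimize import least_squares
    model=np.array(model,float);px=np.array(px,float)
    f=lambda v:(proj(np.c_[model[:,:2]@np.array([[np.cos(v[2]),np.sin(v[2])],[-np.sin(v[2]),np.cos(v[2])]])+v[:2],model[:,2]],cal)-px).ravel()
    s=least_squares(f,[.6,.22,.25]); return s.x,s.fun.reshape(-1,2)
def s2w(v,p):
    p=np.atleast_2d(np.array(p,float));c,s=np.cos(v[2]),np.sin(v[2])
    return np.c_[v[0]+c*p[:,0]-s*p[:,1],v[1]+s*p[:,0]+c*p[:,1],p[:,2]]
def w2s(v,p):
    c,s=np.cos(v[2]),np.sin(v[2]);d=np.array(p[:2])-v[:2];return np.array([c*d[0]+s*d[1],-s*d[0]+c*d[1]])
E
python3 - <<'E'
from h import *
z=np.load("w0.npz");cal=(z["K"],float(z["k1"]),z["W"])
px=[(166,163),(186,308),(440,151),(435,298),(298,93)]
m=[(0,.102,.021),(-.118,.102,.021),(0,-.102,.021),(-.118,-.102,.021)]
v,r=fit(px[:4],cal,m);print(v[:2].round(4),np.degrees(v[2]).round(2),r.round(1).tolist())
np.save("v.npy",v)
print("small",w2s(v,at((403,245),cal,.031)).round(4),"large",w2s(v,at((216,271),cal,.031)).round(4),"port",w2s(v,at((298,93),cal,.041)).round(4),"recess top",w2s(v,at((305.5,230.5),cal,.02)).round(4),"plate edge", w2s(v,at((308,298),cal,.035)).round(4))
im=cv2.imread("pics/w0.png");S=2.7
big=cv2.resize(im[140:320,160:450],None,fx=S,fy=S,interpolation=cv2.INTER_CUBIC)
def circ(c,rad,zz,col):
    t=np.linspace(0,2*np.pi,60);P=np.c_[c[0]+rad*np.cos(t),c[1]+rad*np.sin(t),0*t+zz]
    q=(proj(s2w(v,P),cal)-[160,140])*S;cv2.polylines(big,[q.round().astype(int)],True,col,1)
circ(w2s(v,at((403,245),cal,.031)),.022,.031,(0,255,0))
circ(w2s(v,at((216,271),cal,.031)),.028,.031,(0,255,255))
circ(w2s(v,at((305.5,230.5),cal,.02)),.024,.02,(0,0,255))
q=(proj(s2w(v,[(0,.102,.021),(-.118,.102,.021),(-.118,.04,.021),(0,.04,.021),(0,-.04,.021),(-.118,-.04,.021),(-.118,-.102,.021),(0,-.102,.021)]),cal)-[160,140])*S
cv2.polylines(big,[q.round().astype(int)],True,(255,0,255),1)
cv2.imwrite("pics/c0.png",big)
E
```

```text
[0.611  0.2304] 17.4 [[-1.0, -0.4], [-1.5, 1.2], [1.4, -0.9], [0.9, 0.9]]
small [-0.0684 -0.072 ] large [-0.0827  0.0699] port [0.0425 0.0007] recess top [-0.0568  0.0006] plate edge [-0.1061  0.0008]
```

View pics/c0.png

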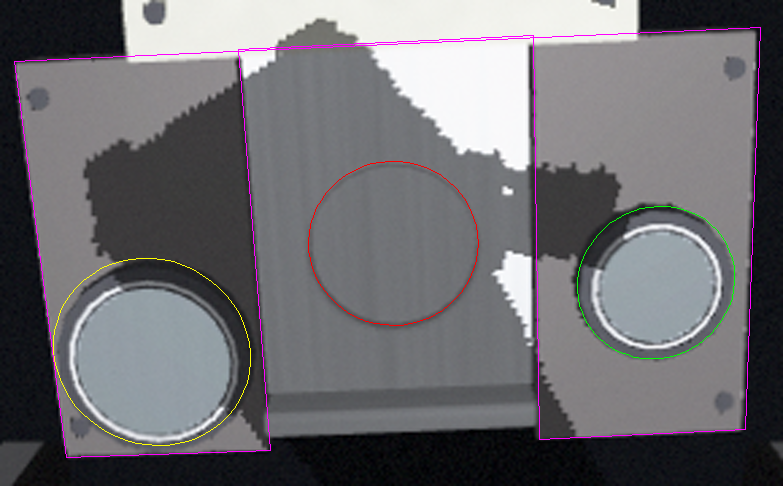

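The model fits: the recess is at (-57, 0.6) mm, the port at (42, 0) as stated, and the small disc at (-68, -72) with the matching 44 mm diameter, so the target is confirmed. Next I'll push it with slightly opened fingers as a cradle, along the line to the recess.

```bash
python3 - <<'E'
from h import *
v=np.load("v.npy")
a=np.array([-.0684,-.072]);b=np.array([-.0568,.0006]);u=(b-a)/np.linalg.norm(b-a)
psi=np.degrees(np.arctan2(u[1],u[0])+v[2]);ori=[180,0,psi]
g=.024;off=np.sqrt(.022**2-(g/2)**2)+.011
st=a-u*(off+.0045); en=b+u*(.001-off)
W=lambda p,z:s2w(v,[(*p,z)])[0]
print(psi,st,en)
fingers.gripper_to(g/.085)
print("gap",robot.current_finger_gap())
robot.move_to(W(st,.09),ori)
robot.line_to(W(st,.055),velocity=.1)
hit=robot.line_to(W(st,.030),velocity=.02,f_stop=3)
p=robot.current_tool_pos();print(hit,np.round(p,4),robot.current_time_s())
if hit and .032<p[2]<.042:
    z=p[2]+.0025
    robot.line_to(W(st,z),velocity=.03)
    print("z",z,robot.line_to(W(en,z),velocity=.035,f_stop=12), w2s(v,robot.current_tool_pos()),en,np.round(robot.current_contact_force(),1))
im,cal=snap("wrist","w1");print(robot.current_time_s())
np.savez("w1.npz",K=cal[0],k1=cal[1],W=cal[2])
E
```

```text
98.32583553641032 [-0.07375485 -0.10551399] [-0.06128707 -0.02748288]
gap 0.2850074236673465
True [0.5721 0.1076 0.0381] 7.3083
z 0.04057550319560707 False [-0.06121589 -0.0276314 ] [-0.06128707 -0.02748288] [ 0.6 -0.1  0.4]
10.0333
```

View pics/w1.png

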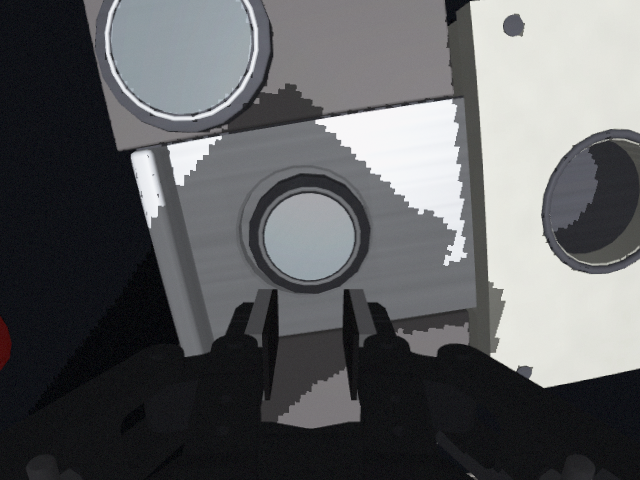

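The disc ring is at (309,233), with a crescent of recess showing up-left (240,200), so it probably has not dropped yet. I'll compute the offset.

```bash
python3 - <<'E'
from h import *
v=np.load("v.npy");z=np.load("w1.npz");cal=(z["K"],float(z["k1"]),z["W"])
im=cv2.imread("pics/w1.png");S=4;x0,y0=225,150
big=cv2.resize(im[150:300,225:390],None,fx=S,fy=S,interpolation=cv2.INTER_CUBIC)
def circ(c,rad,zz,col):
    t=np.linspace(0,2*np.pi,60);P=np.c_[c[0]+rad*np.cos(t),c[1]+rad*np.sin(t),0*t+zz]
    q=(proj(s2w(v,P),cal)-[x0,y0])*S;cv2.polylines(big,[q.round().astype(int)],True,col,1)
for h,col in((.030,(0,255,0)),(.023,(0,255,255))):
    c=w2s(v,at((309,233),cal,h));print(h,c.round(4));circ(c,.022,h,col)
circ((-.0568,.0006),.024,.02,(0,0,255))
cv2.imwrite("pics/c1.png",big)
for zz in(.02,): print("left/top rim",w2s(v,at((240,215),cal,zz)).round(4),w2s(v,at((290,165.5),cal,zz)).round(4))
E
```

```text
0.03 [-0.056   0.0037]
0.023 [-0.0563  0.0019]
left/top rim [-0.0797  0.0116] [-0.0591  0.026 ]
```

View pics/c1.png

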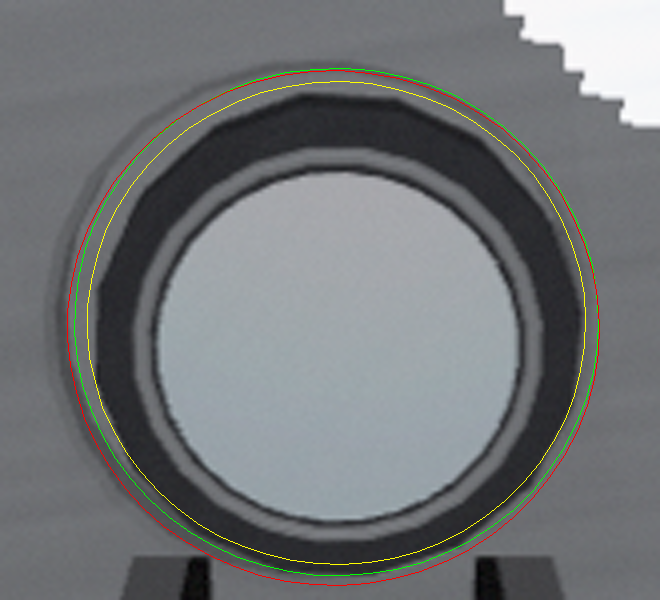

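The ring's apparent size matches the dropped height (z 23 mm). Its offset from the recess is about 2 mm, equal to the clearance. I'll confirm by a gentle touch on the disc top: TCP z near 0.040 if it has dropped, 0.047 if not. If it has, I'll shut the tray.

```bash
python3 - <<'E'
from h import *
v=np.load("v.npy");W=lambda p,z:s2w(v,[(*p,z)])[0]
p=robot.current_tool_pos();robot.line_to([p[0],p[1],.06],velocity=.12)
c=(-.0565,.002)
robot.line_to(W(c,.055),velocity=.12)
hit=robot.line_to(W(c,.036),velocity=.02,f_stop=4)
z=robot.current_tool_pos()[2];print(hit,round(z,4),robot.current_time_s())
robot.line_to(W(c,.08),velocity=.15)
if hit and z<.0425:
    fingers.gripper_to(0)
    ori=[180,0,np.degrees(v[2])]
    robot.move_to(W((-.145,0),.08),ori)
    robot.line_to(W((-.145,0),.041),velocity=.1)
    print(robot.line_to(W((-.112,0),.041),velocity=.06,f_stop=12),robot.line_to(W((-.032,0),.041),velocity=.05,f_stop=12))
    h=robot.line_to(W((-.010,0),.041),velocity=.02,f_stop=12)
    q=w2s(v,robot.current_tool_pos());print(h,q.round(4),np.round(robot.current_contact_force(),1))
    robot.line_to(W((q[0]-.03,0),.041),velocity=.1)
    robot.line_to(W((q[0]-.03,0),.12),velocity=.15)
    robot.move_to(W((-.03,0),.2),ori)
im,cal=snap("wrist","w2");print(robot.current_time_s())
np.savez("w2.npz",K=cal[0],k1=cal[1],W=cal[2])
print("face pred px",proj(W((-.008,0),.035),cal),proj(W((.042,0),.041),cal))
E
```

```text
True 0.0401 11.4583
False False
True [-0.0203 -0.0002] [0.6 0.5 0.4]
18.7417
face pred px [[309.4186778  192.75565646]] [[309.35732477 119.00343622]]
```

View pics/w2.png

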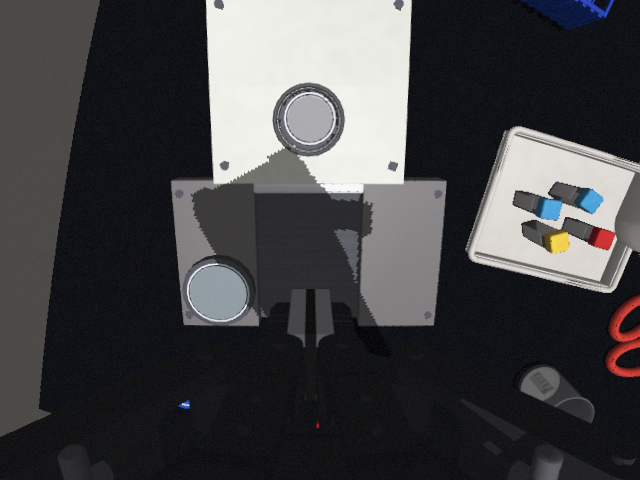

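The disc lies concentric under the port (310,119), the tray's front plate is at the housing (row ~190), and the large disc is unmoved at (218,291). I'll push once more, firmly, to be sure the tray is home.

```bash
python3 - <<'E'
from h import *
v=np.load("v.npy");W=lambda p,z:s2w(v,[(*p,z)])[0]
robot.line_to(W((-.05,0),.12),velocity=.15)
robot.line_to(W((-.05,0),.041),velocity=.15)
robot.line_to(W((-.024,0),.041),velocity=.06,f_stop=20)
h=robot.line_to(W((-.008,0),.041),velocity=.02,f_stop=22)
q=w2s(v,robot.current_tool_pos());print(h,q.round(4))
robot.line_to(W((-.05,0),.041),velocity=.1)
robot.line_to(W((-.05,0),.15),velocity=.2)
im,cal=snap("top","t3");snap("side")
for n in("large_filter","beaker","bottle","timer"):
    print(n,[np.round(d["rect"]).tolist() for d in recognise(n,"side")[:1]])
print(robot.current_time_s())
workorder.close_job()
E
```

```text
True [-0.0201 -0.0001]
large_filter [[304.0, 206.0, 26.0, 13.0]]
beaker [[286.0, 277.0, 26.0, 38.0]]
bottle [[302.0, 318.0, 32.0, 64.0]]
timer [[231.0, 294.0, 44.0, 30.0]]
22.7167
the job is handed in; nothing more can be done
```

The small disc lies flat in the recess and the tray is pushed home against its stop. The large disc, beaker, bottle and timer are where they were, and I handed the job in at 22.7 s.

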